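Cover the slide tray: lid edge first

TASK

Put the steel lid with the blue handle on the white slide tray: first rest one edge of the lid (an edge parallel to its handle) on the tray's ledge, close up against the raised blue lip, with the opposite edge held about 4 cm up, then pivot the lid down gently, without dropping it, until it lies flat and square on the tray, and let go. Leave the orange-handled lid and the amber bottle where they are.

Things in the scene. Friction and masses are not known exactly. Their poses are not given: they have to be found in the camera images.
- lid_grip (a point): Middle of the blue handle bar of a loose steel lid (130 x by 140 y by 5 mm, about 0.75 kg, balanced), at first flat on the bench. Bar along the lid's y: 14 mm thick, 70 long, 22 tall, with a gap under it, top 42 mm above the lid's underside. This point is 31 mm above the underside, 65 mm from both edges parallel to the bar; z up from the lid. Same either way round: either edge may go to the lip.
- tray_ledge (a point): On the fixed white tray (138 x 140 mm, slides inside): on its ledge at the foot of the raised blue lip (10 mm high, on the robot's side), half-way along it. x level, from lip to far wall (ledge 24 mm wide, far wall's outer face at 130 mm, its top 12 mm wide); y along the lip (tray -70 to 70 mm); z up. Ledge and rims 30 mm above the bench. Closed lid: handle middle 65 to 75 mm along x, 31 mm up.
- spare_grip (a point): Centre of the orange handle bar of another steel lid of the same size and shape, lying flat on the bench; to be left alone.
- bottle: Amber glass reagent bottle with a white cap, 66 mm across, 150 mm tall, standing loose beyond the lids; origin at the centre of its underside. To be left alone.
There are look-alikes about, which are no part of the job. Leave any brown or yellow look-alike of the part that bears tray_ledge alone.

How it is judged:
By the outcome, as a careful person would: the job done as asked, in the order asked, and still so for the second after the job is handed in, with the robot touching nothing.
It also fails if it takes over 43 s, if anything falls off the work surface, if the arm or the gripper's body presses on something with over 40 N, if the wrist force passes 120 N, or if a joint passes its speed limit or range.

ROBOT

A 7-joint arm with a two-finger parallel gripper is mounted at the origin on the work surface. World frame = base frame: x ahead of the robot, y to its left, z up, the work surface at z = 0. Lengths are in m, angles in rad, forces in N, time in s.
With the tool pointing down it reaches from about 0.425 to 0.875 m from the base axis. Payload 4.7 kg.
Tool frame: the origin (TCP) lies at the very end of the fingers, on their centre line; the grasp point (between the pads) lies behind it (ctrl.tcp_to_grasp is the y of the grasp point in the tool frame, in m); y points along the fingers, x is the direction in which the jaws open and shut, and the axes are right-handed (so a half turn about y gives the same grasp; the last joint's range is limited). The gripper opens to 87 mm and grips with 3 to 60 N. Pads are 19 mm wide; open, the fingers measure 117 mm over their backs; the gripper's body (75 mm by 190 mm) begins 51 mm behind the grasp point.
Start: joints at [-1.254, 0.321, -0.07, 1.45, 0.023, 1.371, -0.057], TCP at [0.194, 0.62, 0.223] pointing down, gripper open.
Joint ranges: [-2.86, 2.86], [-0.3, 2.09], [-1.38, 1.24], [0.06, 2.45], [-1.56, 4.7], [0.09, 2.05], [-2.69, 2.69]. Speed limits (rad/s): [2.57, 2.57, 3.14, 3.14, 3.14, 3.14, 3.14].

INTERFACE

Orientations are given as a rotation vector (axis times angle).
In Python, from bench import ctrl, get_image, workorder gives the robot as it stands.
- The arm moves only by the tool drive_tool, never from a script. Its argument "increments" is text: rows parted by semicolons, each of 5 numbers parted by spaces: the shift along the tool's x, y, z in mm, then the turn about the tool's y in degrees, then the closure in counts, from 0 (fully open) to 255 (shut). In form: tx ty tz yaw fingers; .... A call has 1 to 20 rows; each row shifts and turns the commanded pose from where the row before left it, along the tool's axes as they then stand; what a row does not reach is not made up. A row lasts 1/8 s, in which the tool goes at most 62.5 mm and 10.7 degrees, less where a joint would pass 70% of its speed; a pose out of reach is approached as far as the arm can. A call is refused whole if a number of a shift passes 62.5 or a number of a turn 10.7, either way. A call with a gripper value outside its range is refused whole. The fingers move at their own pace and stop on an object; "squeeze" is the grip in N (left out, the last holds). Time passes only in rows, so rows that do not move let the fingers close. It gives the time, the measured TCP pose, the force and the opening at its end, in the units of the state.
- ctrl.get_state(): the state, without advancing time (a new reading comes with each control period).
- get_image(name): name is "scene" or "top"; returns a dict with "img" (420x560x3 uint8, red, green, blue), "mtx" (3x3 intrinsics, pixels), "k1" (the pictures are not rectified: a ray, as slopes to the right and down, at radius r is drawn at 1 + k1 r^2 times it, then the intrinsics apply), "camera_from_world" (4x4, takes a point from world to camera coordinates). Camera axes: x right, y up, looking along -z (the intrinsics and any distortion apply to the point x, -y, -z); pixel columns grow to the right and rows downward; lengths in m; the calibration is good to about 2 mm. A picture is of the moment at which its call begins. There is no depth.
- workorder.close_job(): hands the job in, once; it reports no verdict.
The state is a dict: "time": time; "joint_positions": joint angles; "qd": joint speeds; "joint_torque": joint torques, N m; "position": TCP position; "tool_rot": TCP orientation; "ft_force": force on the tool from outside, world axes, zero at the start; "torque": the same for the moment, N m; "grip_width": opening from 0.0 (shut) to 1.0 (fully open).
Only numpy, scipy, OpenCV 4.12 (cv2) and the standard library are available. Lean on these libraries where they do the work, as an engineer would, in place of code of your own. Each camera call takes 0.05 s, during which the arm holds its last target.

## Working session

There is one attempt and no reset: what is moved stays moved. The work goes in short steps, Python scripts to look and compute and a tool call to move; the robot and the scene stay as the last step left them, time stands still between calls to the robot, and variables do not carry over. Pictures are saved under pics/ and viewed, and the job is handed in when it is done.

Besides the shell and the picture viewer there is one more tool, called as name(argument=value, ...) on one line, values as JSON. drive_tool: Moves the arm, as the interface text tells. Its arguments: {"type":"object","properties":{"increments":{"type":"string"},"squeeze":{"type":"number"}},"required":["increments"]}

```bash
mkdir -p pics; ls; python3 - <<'E'
from bench import ctrl,get_image,workorder
import cv2,numpy as np
s=ctrl.get_state()
print(s, ctrl.tcp_to_grasp)
for n in("scene","top"):
    d=get_image(n); cv2.imwrite(f"pics/{n}0.png",d["img"][:,:,::-1]); print(n,d["mtx"],d["k1"],d["camera_from_world"])
E
```

```text
pics
{'time': 0.0, 'joint_positions': array([-1.25389645,  0.32182055, -0.07007609,  1.45169306,  0.02263172,
        1.37078801, -0.05693872]), 'qd': array([-0.00074614,  0.00072946,  0.00033949,  0.00123229, -0.00046369,
        0.00046194,  0.00124027]), 'joint_torque': array([ 4.11750925e-04, -4.91276872e+01, -4.03775359e-01, -3.12528992e+01,
       -6.39540888e-02,  4.35813633e-02,  1.71979000e-04]), 'position': array([0.19372326, 0.6198747 , 0.22145398]), 'tool_rot': array([-1.33864444, -0.98226106,  0.98469555]), 'ft_force': array([-0.15467203,  0.25616578, -0.3637803 ]), 'torque': array([ 0.02114489,  0.01739318, -0.00134874]), 'grip_width': 0.998442234320067} -0.0187
scene [[472.73917061   0.         283.38719967]
 [  0.         472.73917061 204.08928497]
 [  0.           0.           1.        ]] -0.0696041291947814 [[-0.3482902   0.93726368  0.01518967  0.24804415]
 [-0.69958839 -0.27068643  0.66129036  0.32174773]
 [ 0.62391507  0.21969444  0.74997622 -1.53206333]
 [ 0.          0.          0.          1.        ]]
top [[417.41630895   0.         286.85354998]
 [  0.         417.41630895 209.53324234]
 [  0.           0.           1.        ]] -0.13140451879159581 [[-7.79333195e-02 -9.96958336e-01 -6.88344157e-04 -8.71736365e-03]
 [ 9.76263374e-01 -7.64554858e-02  2.02643488e-01 -5.40645880e-01]
 [-2.02079742e-01  1.51206745e-02  9.79252339e-01 -1.11970230e+00]
 [ 0.00000000e+00  0.00000000e+00  0.00000000e+00  1.00000000e+00]]
```

View pics/scene0.png

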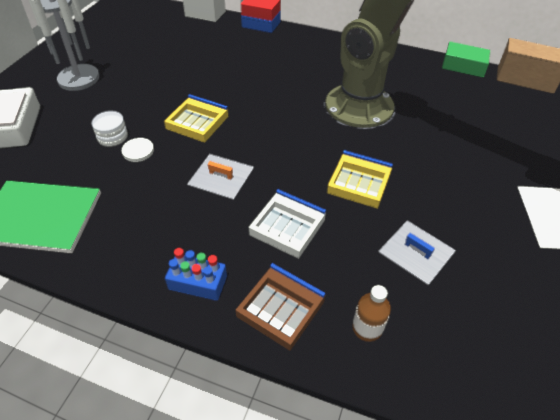

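View pics/top0.png

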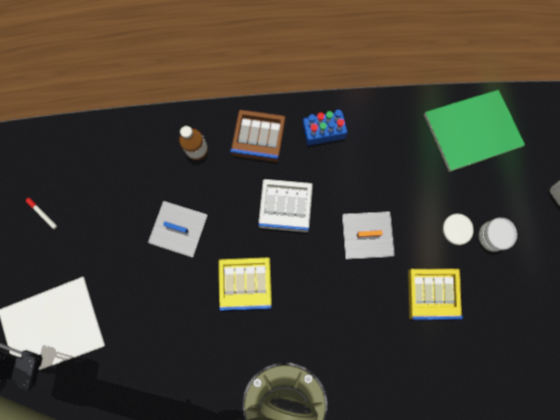

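The scene view shows the blue-handled lid at about (417,250) and the white tray at (288,222). The top view shows the lid at (178,228) and the white tray at (286,205), with its blue lip at the bottom, on the robot's side. The spare lid is at (368,235), the bottle at (193,142) and a yellow tray at (245,284). Next I'll measure these.

```bash
cat > h.py <<'E'
from bench import ctrl,get_image,workorder
import cv2,numpy as np
from scipy.spatial.transform import Rotation as R
def ray(d,uv):
    K=d["mtx"]; D=np.array([d["k1"],0,0,0,0.])
    n=cv2.undistortPoints(np.array(uv,float).reshape(-1,1,2),K,D).reshape(-1,2)
    M=d["camera_from_world"]; Rm=M[:3,:3]; c=-Rm.T@M[:3,3]
    v=np.c_[n[:,0],-n[:,1],-np.ones(len(n))]@Rm
    return c,v
def onz(d,uv,z):
    c,v=ray(d,uv); t=(z-c[2])/v[:,2]; return c+t[:,None]*v
def proj(d,P):
    P=np.atleast_2d(P); M=d["camera_from_world"]; q=P@M[:3,:3].T+M[:3,3]
    q=q*[1,-1,-1]
    return cv2.projectPoints(q.reshape(-1,1,3),np.zeros(3),np.zeros(3),d["mtx"],np.array([d["k1"],0,0,0,0.]))[0].reshape(-1,2)
def masks(d):
    hsv=cv2.cvtColor(d["img"],cv2.COLOR_RGB2HSV).astype(int); return hsv[...,0],hsv[...,1],hsv[...,2]
def comp(m,box):
    u0,v0,u1,v1=box; mm=np.zeros(m.shape,np.uint8); mm[v0:v1,u0:u1]=m[v0:v1,u0:u1]
    n,l,s,c=cv2.connectedComponentsWithStats(mm); i=1+np.argmax(s[1:,4])
    o=(l==i).astype(np.uint8); return o,c[i],s[i,4]
E
python3 - <<'E'
from h import *
def rect(o):
    cs,_=cv2.findContours(o,0,1); c=max(cs,key=cv2.contourArea); return cv2.boxPoints(cv2.minAreaRect(cv2.convexHull(c))),cv2.convexHull(c).reshape(-1,2)
for n,lb,tb in(("top",(140,195,215,262),(252,172,320,240)),("scene",(370,215,465,285),(240,185,335,260))):
    d=get_image(n); H,S,V=masks(d)
    blue=(H>100)&(H<130)&(S>120)&(V>60)
    o,c,a=comp(blue,lb); uv=np.argwhere(o)[:,::-1].astype(float)
    cv,ev=np.linalg.eigh(np.cov(uv.T)); ax=ev[:,1]
    t=(uv-c)@ax; ends=c+np.outer([t.min(),t.max()],ax)
    print(n,"handle blob",c,a,"z40",onz(d,[c],.036),"ends@.036",onz(d,ends,.036))
    o,c,a=comp((V>70),lb); 
    r,h=rect(o); q=cv2.approxPolyDP(h.reshape(-1,1,2),4,True).reshape(-1,2); print(" lid poly",q.tolist(),onz(d,q,.005 ).round(4).tolist())
    m=onz(d,q,.005); print(" mean",m.mean(0)); 
    # refined: centre of rasterised world points
    uvp=np.argwhere(o)[:,::-1]; w=onz(d,uvp,.005)[:,:2].astype(np.float32); print(" minrect",cv2.minAreaRect(w))
    o,c,a=comp(blue,tb); uv=np.argwhere(o)[:,::-1]; w=onz(d,uv,.040)[:,:2].astype(np.float32); print(" lip@.04",cv2.minAreaRect(w), a)
    o,c,a=comp((S<60)&(V>100),tb); uv=np.argwhere(o)[:,::-1]; w=onz(d,uv,.030)[:,:2].astype(np.float32); print(" tray@.03",cv2.minAreaRect(w), a)
    im=d["img"][:,:,::-1]
    x0,y0,x1,y1=(140,170,330,320) if n=="top" else(230,130,470,300)
    cv2.imwrite(f"pics/{n}z.png",cv2.resize(im[y0:y1,x0:x1],None,fx=3.3 if n!="top" else 4,fy=3.3 if n!="top" else 4,interpolation=cv2.INTER_CUBIC))
E
```

```text
top handle blob [175.06122449 226.91836735] 98 z40 [[0.51659606 0.27227413 0.036     ]] ends@.036 [[0.50400371 0.24027598 0.036     ]
 [0.52934785 0.30476716 0.036     ]]
 lid poly [[163, 201], [207, 215], [192, 257], [148, 242]] [[0.6035, 0.3152, 0.005], [0.5507, 0.1841, 0.005], [0.4302, 0.2331, 0.005], [0.4834, 0.3627, 0.005]]
 mean [0.51697299 0.27376173 0.005     ]
 minrect ((0.5179954171180725, 0.2739322781562805), (0.146183043718338, 0.1360989660024643), 68.28104400634766)
 lip@.04 ((0.49300670623779297, -0.0375412255525589), (0.14487318694591522, 0.00596931716427207), 80.27386474609375) 108
 tray@.03 ((0.5651110410690308, -0.04857316613197327), (0.1467999666929245, 0.13241437077522278), 80.38640594482422) 2269
scene handle blob [419.49632353 244.39705882] 272 z40 [[0.52453973 0.27512293 0.036     ]] ends@.036 [[0.53712887 0.30532798 0.036     ]
 [0.51101291 0.24271417 0.036     ]]
 lid poly [[406, 220], [455, 250], [429, 284], [378, 251]] [[0.4333, 0.2319, 0.005], [0.4846, 0.3637, 0.005], [0.6049, 0.3184, 0.005], [0.5551, 0.1861, 0.005]]
 mean [0.51946205 0.27503369 0.005     ]
 minrect ((0.5195500254631042, 0.27503371238708496), (0.14450912177562714, 0.13638952374458313), 68.47538757324219)
 lip@.04 ((0.49677538871765137, -0.035112619400024414), (0.14124368131160736, 0.014424252323806286), 80.40633392333984) 234
 tray@.03 ((0.5727583765983582, -0.045392245054244995), (0.1505303531885147, 0.15131519734859467), 80.35133361816406) 2904
```

View pics/topz.png

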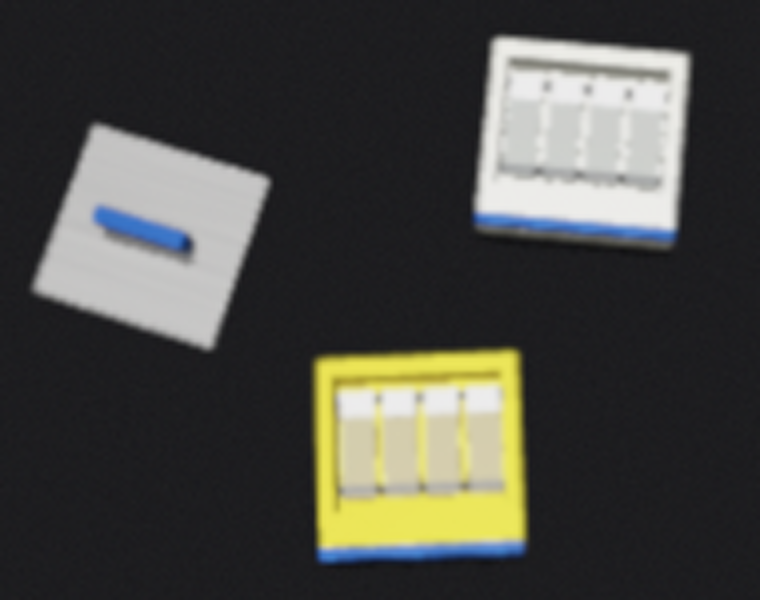

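View pics/scenez.png

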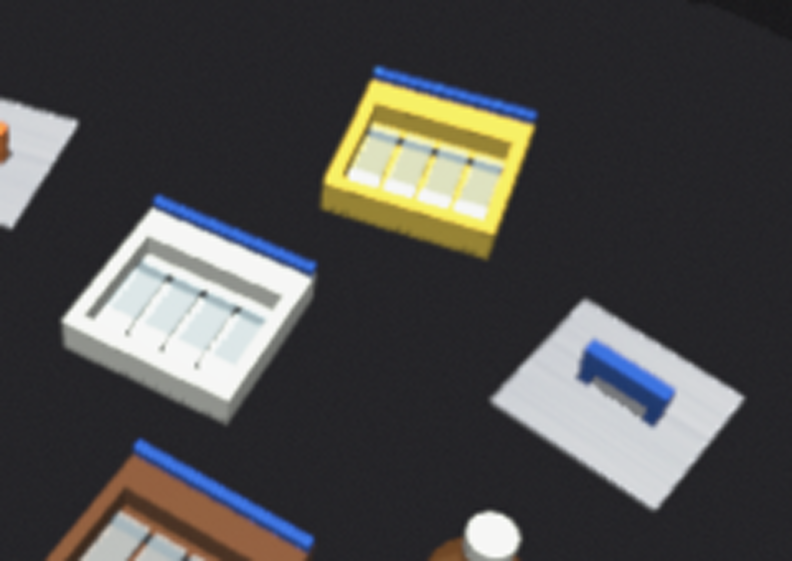

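```bash
cat >> h.py <<'E'
def ortho(d,o,ang,z,xr,yr,s=.0005):
    ex=np.array([np.cos(ang),np.sin(ang)]); ey=np.array([-ex[1],ex[0]])
    xs=np.arange(xr[0],xr[1],s); ys=np.arange(yr[0],yr[1],s); X,Y=np.meshgrid(xs,ys,indexing='ij')
    P=np.c_[(np.array(o)+X.reshape(-1,1)*ex+Y.reshape(-1,1)*ey),np.full(X.size,z)]
    uv=proj(d,P).astype(np.float32).reshape(X.shape+(2,))
    return xs,ys,cv2.remap(d["img"],uv[...,0],uv[...,1],cv2.INTER_CUBIC).astype(float)
def edges(x,p,th):
    g=np.gradient(p); out=[]
    for i in range(2,len(g)-2):
        if abs(g[i])>th and abs(g[i])==abs(g[max(0,i-6):i+7]).max(): out.append((round(x[i]*1e3,1),round(g[i],1)))
    return out
E
python3 - <<'E'
from h import *
for n in("top","scene"):
    d=get_image(n); M=d["camera_from_world"]; print(n,"cam",(-M[:3,:3].T@M[:3,3]).round(3))
    for z in(.03,.04):
        xs,ys,im=ortho(d,(.495,-.0365),np.radians(-9.7),z,(-.03,.16),(-.1,.1))
        cv2.imwrite(f"pics/o_{n}_{z}.png",cv2.resize(im[:,:,::-1].clip(0,255).astype(np.uint8),None,fx=1.5,fy=1.5))
        for lab,sl in(("-45",(ys>-.055)&(ys<-.035)),("0",(ys>-.01)&(ys<.01)),("45",(ys>.035)&(ys<.055))):
            p=im[:,sl].mean(1); print(z,"x-prof y",lab,"R",edges(xs,p[:,0],3),"B",edges(xs,p[:,2],3))
        for lab,sl in(("15",(xs>.008)&(xs<.018)),("124",(xs>.119)&(xs<.127))):
            p=im[sl].mean(0); print(z,"y-prof x",lab,"R",edges(ys,p[:,0],4))
    for z in (.005,):
        xs,ys,im=ortho(d,(.519,.2745),np.radians(-21.6),z,(-.09,.09),(-.09,.09))
        for lab,sl in(("-50",(ys>-.06)&(ys<-.04)),("50",(ys>.04)&(ys<.06))):
            p=im[:,sl].mean(1);print("lid x at y",lab,edges(xs,p[:,0],3))
        for lab,sl in(("-50",(xs>-.06)&(xs<-.04)),("50",(xs>.04)&(xs<.06))):
            p=im[sl].mean(0);print("lid y at x",lab,edges(ys,p[:,0],3))
s=ctrl.get_state(); print(R.from_rotvec(s["tool_rot"]).as_matrix().round(3), s["time"])
E
```

```text
top cam [ 0.301 -0.033  1.206]
0.03 x-prof y -45 R [(np.float64(-9.0), np.float64(7.4)), (np.float64(-3.5), np.float64(-3.6)), (np.float64(5.0), np.float64(13.2)), (np.float64(32.0), np.float64(-5.8)), (np.float64(43.0), np.float64(3.8)), (np.float64(115.0), np.float64(-7.6)), (np.float64(121.0), np.float64(9.9)), (np.float64(136.5), np.float64(-17.2))] B [(np.float64(-2.5), np.float64(10.1)), (np.float64(31.5), np.float64(-5.9)), (np.float64(43.0), np.float64(3.4)), (np.float64(115.0), np.float64(-7.8)), (np.float64(121.0), np.float64(10.1)), (np.float64(136.5), np.float64(-16.6))]
0.03 x-prof y 0 R [(np.float64(-10.0), np.float64(7.4)), (np.float64(-3.0), np.float64(-4.2)), (np.float64(4.5), np.float64(14.9)), (np.float64(33.5), np.float64(-6.3)), (np.float64(42.0), np.float64(5.8)), (np.float64(114.0), np.float64(-8.3)), (np.float64(114.5), np.float64(-8.3)), (np.float64(121.0), np.float64(9.2)), (np.float64(135.5), np.float64(-16.2))] B [(np.float64(-4.0), np.float64(8.7)), (np.float64(33.5), np.float64(-6.2)), (np.float64(42.5), np.float64(5.7)), (np.float64(114.0), np.float64(-
[... 7572 characters left out ...]
), np.float64(16.3)), (np.float64(-19.5), np.float64(-9.4)), (np.float64(9.5), np.float64(-9.7)), (np.float64(13.0), np.float64(9.5)), (np.float64(38.0), np.float64(-7.6)), (np.float64(75.5), np.float64(-18.4)), (np.float64(84.0), np.float64(-9.9))]
lid x at y -50 [(np.float64(-66.0), np.float64(13.3)), (np.float64(66.5), np.float64(-13.2))]
lid x at y 50 [(np.float64(-66.0), np.float64(15.5)), (np.float64(66.0), np.float64(-15.1))]
lid y at x -50 [(np.float64(-70.5), np.float64(18.5)), (np.float64(71.0), np.float64(-20.4))]
lid y at x 50 [(np.float64(-70.0), np.float64(16.1)), (np.float64(71.5), np.float64(-21.8))]
[[ 0.298 -0.    -0.955]
 [ 0.955 -0.001  0.298]
 [-0.001 -1.    -0.   ]] 0.3
```

drive_tool(increments="0 0 0 4.3 0; -16.8 8 -35.8 0 0; -16.8 8 -35.8 0 0; -16.8 8 -35.8 0 0; -16.8 8 -35.8 0 0; -16.8 8 -35.8 0 0; -16.8 12 -35.8 0 0; -16.8 12 -35.8 0 0; -16.8 12 -35.8 0 0; -16.8 12 -35.8 0 0; -16.8 12 -35.8 0 0; -16.8 12 -35.8 0 0; -16.8 12 -35.8 0 0; 0 0 0 0 0; 0 0 0 0 0")

```text
time: 2.17
position: [0.5184, 0.2753, 0.0986]
tool_rot: [-1.364, -0.927, 0.927]
ft_force: [0.5, 0.5, -0.5]
grip_width: 1.005
```

```bash
cat >> h.py <<'E'
def rel(tx,ty,tz,yaw):
    "target world xyz of TCP, yaw deg of tool x -> tool shifts mm (after turning), turn"
    s=ctrl.get_state(); m=R.from_rotvec(s["tool_rot"]).as_matrix(); cur=np.degrees(np.arctan2(m[1,0],m[0,0])); p=s["position"]
    print("t",round(s["time"],2),"pos",p.round(4),"yaw",cur.round(2),"F",s["ft_force"].round(2),"M",s["torque"].round(2),"w",round(s["grip_width"],3),"tilt",m[2].round(3))
    a=np.radians(yaw); d=(np.array([tx,ty,tz])-p)*1e3
    print("shift x,y,z",(d[0]*np.cos(a)+d[1]*np.sin(a)).round(1),(-d[2]).round(1),(-d[0]*np.sin(a)+d[1]*np.cos(a)).round(1),"turn",(cur-yaw).round(2))
E
python3 -c "
from h import *
rel(.5187,.2744,.0125,68.4)
d=get_image('scene');cv2.imwrite('pics/s1.png',cv2.resize(d['img'][150:320,330:560,::-1],None,fx=3,fy=3))"
```

```text
t 2.17 pos [0.5184 0.2753 0.0986] yaw 68.37 F [ 0.48  0.53 -0.46] M [0.07 0.06 0.02] w 1.005 tilt [ 0.    -1.     0.001]
shift x,y,z -0.7 86.1 -0.6 turn -0.03
```

View pics/s1.png

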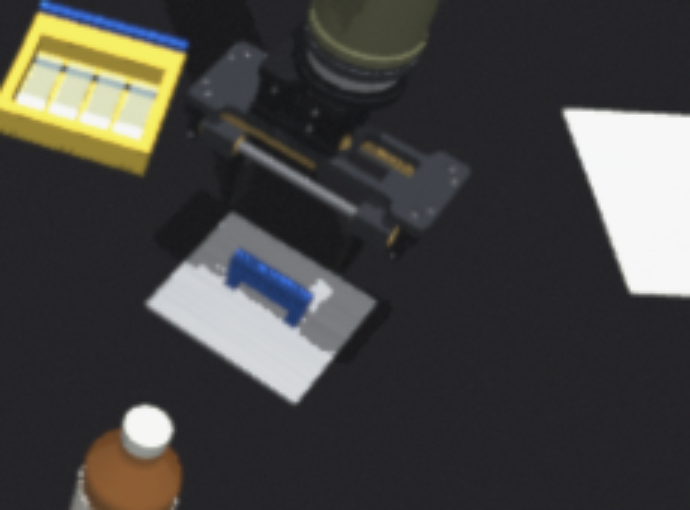

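The gripper is centred over the bar, with the fingers just off its two ends. I'll go down and close.

drive_tool(increments="-0.7 20 -0.6 0 0; 0 22 0 0 0; 0 22 0 0 0; 0 15 0 0 0; 0 7 0 0 0; 0 0 0 0 0; 0 0 0 0 255; 0 0 0 0 255; 0 0 0 0 255; 0 0 0 0 255", squeeze=30)

```text
time: 3.48
position: [0.5199, 0.2746, 0.0133]
tool_rot: [-1.364, -0.929, 0.925]
ft_force: [1.0, 2.3, 1.7]
grip_width: 0.803
```

```bash
python3 -c "
from h import *
rel(.5187,.2744,.1,80.3)
d=get_image('scene');cv2.imwrite('pics/s2.png',cv2.resize(d['img'][150:320,330:560,::-1],None,fx=3,fy=3))"
```

```text
t 3.48 pos [0.5199 0.2746 0.0133] yaw 68.36 F [0.98 2.27 1.69] M [ 0.48 -0.23 -0.13] w 0.803 tilt [ 0.002 -1.    -0.001]
shift x,y,z -0.4 -86.7 1.1 turn -11.94
```

View pics/s2.png

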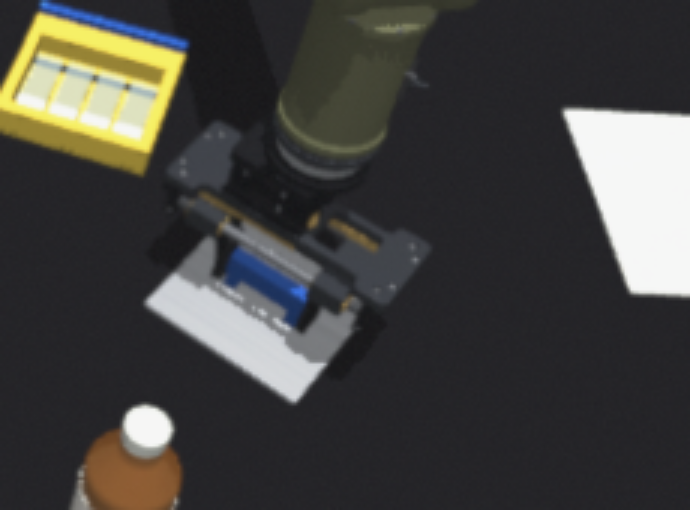

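```bash
python3 - <<'E'
from h import *
o=np.array([.4995,-.0368]); a=np.radians(-9.7); ex=np.array([np.cos(a),np.sin(a)]); ey=np.array([-ex[1],ex[0]])
d=get_image("top"); H,S,V=masks(d)
def tf(m,box,z):
    q,c,A=comp(m,box); uv=np.argwhere(q)[:,::-1]; w=onz(d,uv,z)[:,:2]-o; t=np.c_[w@ex,w@ey]*1e3
    b=cv2.boxPoints(cv2.minAreaRect(t.astype(np.float32))); print(A,b.round().tolist())
tf((H>20)&(H<35)&(S>100)&(V>80),(205,245,285,320),.03)
tf((V>70),(335,200,400,265),.005)
tf((V>70),(165,115,215,165),.08)
for t in [(-64,-40),(0,0)]:
    print(t,o+t[0]/1e3*ex+t[1]/1e3*ey)
E
```

```text
1377 [[-243.0, 158.0], [-224.0, 11.0], [-93.0, 28.0], [-112.0, 175.0]]
2292 [[-79.0, -186.0], [-59.0, -331.0], [76.0, -312.0], [55.0, -166.0]]
675 [[148.0, 273.0], [191.0, 221.0], [277.0, 293.0], [233.0, 345.0]]
(-64, -40) [ 0.4296754  -0.06544482]
(0, 0) [ 0.4995 -0.0368]
```

drive_tool(increments="0 -5 0 0 255; 0 -15 0 0 255; 0 -20 0 0 255; 0 -25 0 -6 255; 0 -23 0 -5.9 255; 0 0 0 0 255; -15 0 1.9 0 255; -30 0 1.9 0 255; -35 0 1.9 0 255; -35 0 1.9 0 255; -35 0 1.9 0 255; -35 0 1.9 0 255; -35 0 1.9 0 255; -35 0 1.9 0 255; -35 0 1.9 0 255; -35 0 1.9 0 255; -30 0 1.9 0 255; -12.4 0 1.7 0 255; 0 0 0 0 255; 0 0 0 0 255")

```text
time: 6.08
position: [0.4345, -0.0833, 0.1002]
tool_rot: [-1.284, -1.084, 1.083]
ft_force: [-0.3, 0.5, -8.0]
grip_width: 0.803
```

```bash
python3 -c "
from h import *
rel(.4357,-.0837,.045,80.3)
d=get_image('scene');cv2.imwrite('pics/s3.png',cv2.resize(d['img'][110:290,180:420,::-1],None,fx=3,fy=3))
d=get_image('top');cv2.imwrite('pics/t3.png',cv2.resize(d['img'][150:350,200:420,::-1],None,fx=3,fy=3))"
```

```text
t 6.08 pos [ 0.4345 -0.0833  0.1002] yaw 80.31 F [-0.27  0.55 -8.04] M [ 0.09 -0.02 -0.01] w 0.803 tilt [ 0.001 -1.     0.001]
shift x,y,z -0.2 55.2 -1.2 turn 0.01
```

View pics/s3.png

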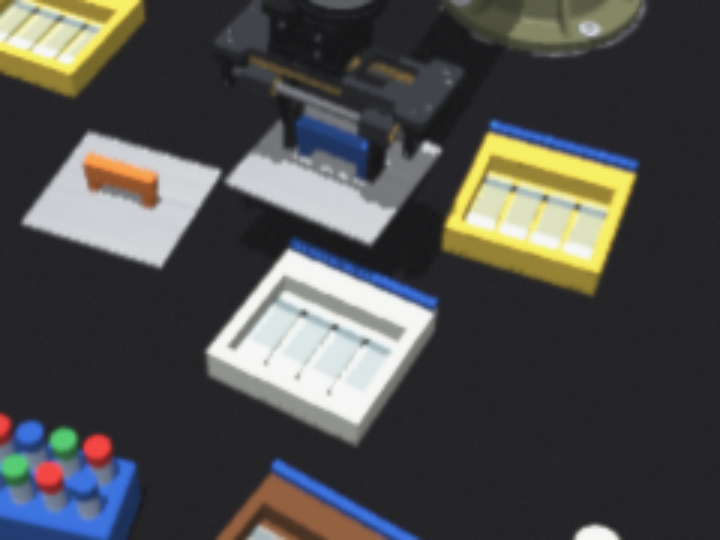

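View pics/t3.png

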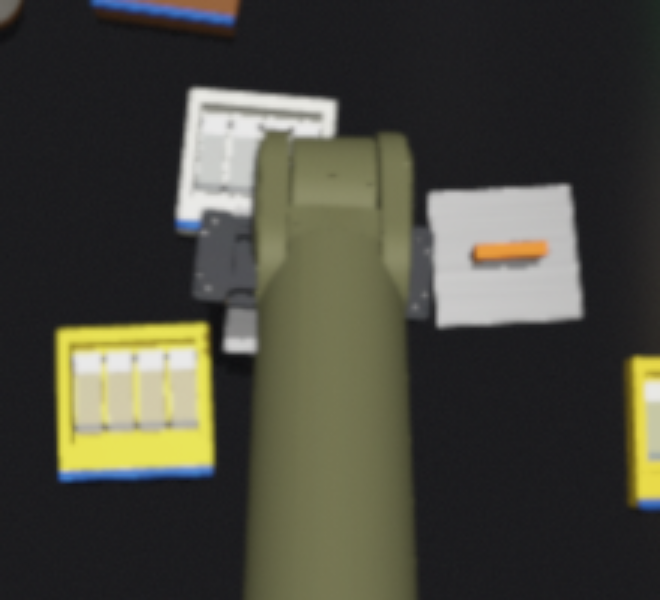

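drive_tool(increments="-0.2 15 -1.2 0 255; 0 15 0 0 255; 0 12 0 0 255; 0 4 0 0 255; 0 3 0 0 255; 0 2 0 0 255; 0 2 0 0 255")

```text
time: 7.05
position: [0.4348, -0.0849, 0.048]
tool_rot: [-1.283, -1.082, 1.084]
ft_force: [-7.1, 0.3, 0.2]
grip_width: 0.8
```

```bash
python3 -c "
from h import *
rel(.4357,-.0837,.0386,80.3)
d=get_image('scene');cv2.imwrite('pics/s4.png',cv2.resize(d['img'][110:290,180:420,::-1],None,fx=3,fy=3))"
```

```text
t 7.05 pos [ 0.4348 -0.0849  0.048 ] yaw 80.25 F [-7.05  0.27  0.2 ] M [0.09 1.28 0.09] w 0.8 tilt [ 0.    -1.     0.002]
shift x,y,z 1.4 9.4 -0.7 turn -0.05
```

View pics/s4.png

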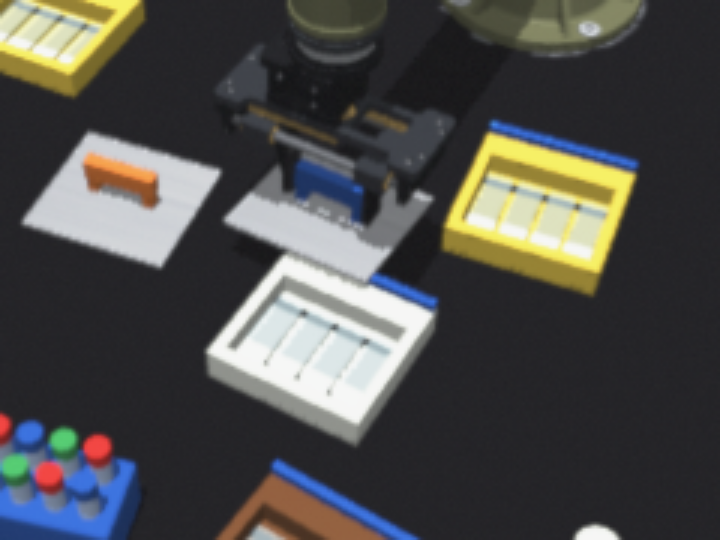

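drive_tool(increments="0 3 0 0 255; 0 3 0 0 255; 0 3 0 0 255; 0 2 0 0 255; 0 0 0 0 255")

```text
time: 7.72
position: [0.4329, -0.0847, 0.0362]
tool_rot: [-1.28, -1.079, 1.085]
ft_force: [-8.9, 0.6, -0.8]
grip_width: 0.802
```

```bash
python3 -c "
from h import *
rel(.4357,-.0837,.0386,80.3)
d=get_image('scene');cv2.imwrite('pics/s5.png',cv2.resize(d['img'][110:290,180:420,::-1],None,fx=3,fy=3))"
```

```text
t 7.72 pos [ 0.4329 -0.0847  0.0362] yaw 80.24 F [-8.9   0.57 -0.85] M [0.18 1.7  0.06] w 0.802 tilt [ 0.    -1.     0.006]
shift x,y,z 1.5 -2.4 -2.6 turn -0.06
```

View pics/s5.png

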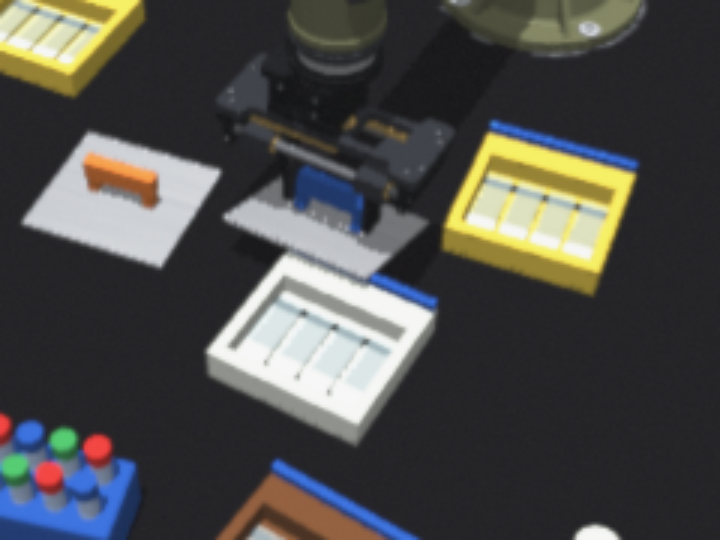

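drive_tool(increments="0 0 0 0 255; 0 -4 0 0 255; 0 -8 0 0 255; 0 -15 0 0 255; 0 -20 0 0 255; 0 -15 0 0 255; 0 0 0 0 255", squeeze=50)

```text
time: 8.65
position: [0.4374, -0.085, 0.1003]
tool_rot: [-1.287, -1.086, 1.081]
ft_force: [-0.1, -1.1, -8.7]
grip_width: 0.798
```

```bash
python3 -c "
from h import *
rel(.4995,-.0368,.12,80.3)
d=get_image('scene');cv2.imwrite('pics/s6.png',cv2.resize(d['img'][90:270,180:420,::-1],None,fx=3,fy=3))"
```

```text
t 8.65 pos [ 0.4374 -0.085   0.1003] yaw 80.26 F [-0.1  -1.1  -8.73] M [-0.04 -0.02  0.02] w 0.798 tilt [ 0.001 -1.    -0.004]
shift x,y,z 58.0 -19.7 -53.1 turn -0.04
```

View pics/s6.png

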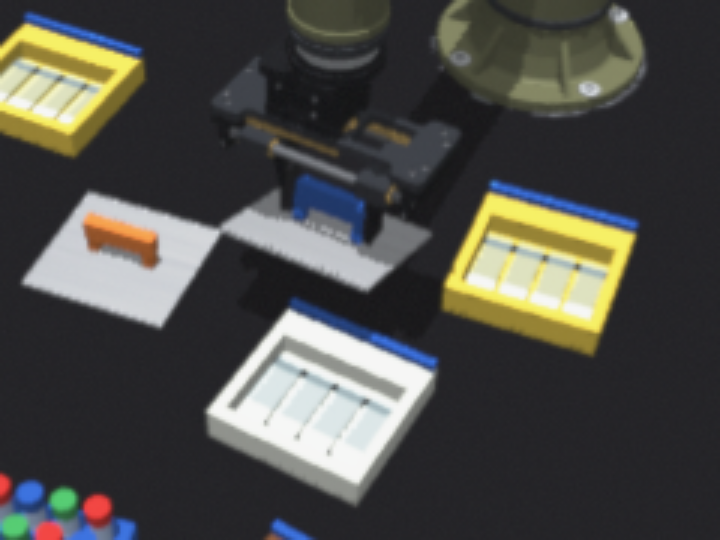

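```bash
cat >> h.py <<'E'
O=np.array([.4995,-.0368,.030]); A=np.radians(-9.7); T=np.array([[np.cos(A),-np.sin(A),0],[np.sin(A),np.cos(A),0],[0,0,1]])
def tofr(P): return (np.asarray(P)-O)@T*1e3
def vert(d,uv,ymm):
    "ray meets plane y=ymm of tray frame -> tray coords mm"
    c,v=ray(d,[uv]); c=tofr(c); v=v[0]@T; return c+(ymm-c[1])/v[1]*v
def grasp():
    s=ctrl.get_state(); g=tofr(s["position"]+[0,0,.0187]); return g
E
python3 -c "
from h import *
d=get_image('scene'); g=grasp(); print('grasp tray',g.round(1))
import math
for uv,y in(((254.2,167.2),-70),((303.3,187),70),((324,168.3),70)):
    p=vert(d,uv,g[1]+y); q=p-g; print(p.round(1),q.round(1), 'ang', math.degrees(math.atan2(q[2],q[0])-math.atan2(-31,65 if q[0]>0 else -65))%360)
"

```

```text
grasp tray [-54.9 -58.2  87.1]
[   7.5 -128.2   70.1] [ 62.4 -70.  -17. ] ang 10.260782178055537
[ 6.3 11.8 72.4] [ 61.3  70.  -14.7] ang 12.008956156684075
[-111.    11.8   37.5] [-56.   70.  -49.6] ang 16.025238538053006
```

```bash
python3 -c "
from h import *
d=get_image('scene'); cv2.imwrite('pics/s7.png',cv2.resize(d['img'][140:200,245:335,::-1],None,fx=8,fy=8,interpolation=cv2.INTER_CUBIC))"
```

```text
(no output)
```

View pics/s7.png

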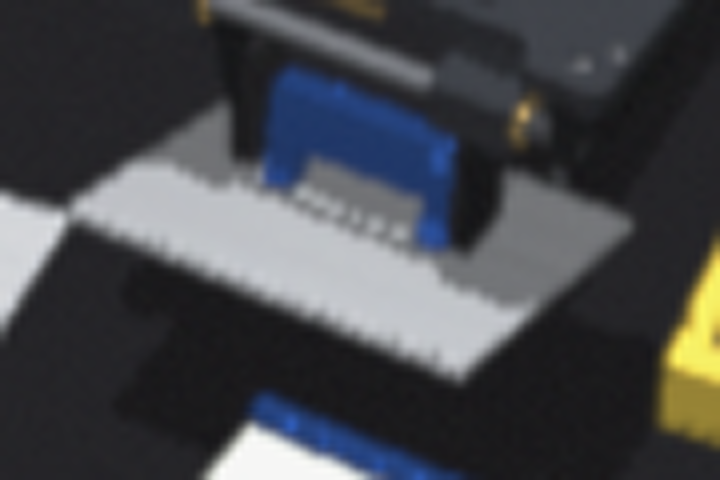

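```bash
cat >> h.py <<'E'
def fitlid(d,pts,labels,g,free=True):
    "pts pixels, labels lid coords rel. grip point (mm); fit tilt + shift of grip point by least squares"
    from scipy.optimize import least_squares
    L=np.array(labels,float); 
    def P(p):
        t=np.radians(p[0]); c,s=np.cos(t),np.sin(t)
        q=np.c_[L[:,0]*c-L[:,2]*s,L[:,1],L[:,0]*s+L[:,2]*c]+g+[p[1],p[2],p[3]]
        return proj(d,q/1e3@T.T+O)
    f=lambda p: np.r_[(P(p)-np.array(pts)).ravel(),np.array(p[1:])/(3 if free else .01)]
    r=least_squares(f,[15,0,0,0]); print("tilt",r.x[0].round(1),"shift",r.x[1:].round(1),"res",r.fun[:-3].round(2))
    return r.x
E
python3 -c "
from h import *
d=get_image('scene'); g=grasp()
pts=[(253.6,165.6),(302.4,187.1),(323.6,167.3)]
for lab in ([(65,-70,-31),(65,70,-31),(-65,70,-26)],[(65,-70,-28),(65,70,-31),(-65,70,-28)]):
  for fr in (1,0): fitlid(d,pts,lab,g,fr)
"

```

```text
tilt 19.6 shift [-2.   0.7  1.1] res [-0.73  0.39 -0.26 -0.19  0.57  0.29]
tilt 19.7 shift [-0.  0.  0.] res [-1.41  1.04 -0.96  0.49 -0.08  0.97]
tilt 18.1 shift [-1.9  0.5  1. ] res [-0.58 -0.14 -0.35  0.32  0.57  0.28]
tilt 18.1 shift [-0.  0.  0.] res [-1.17  0.5  -0.95  0.99  0.01  0.96]
```

The lid hangs tilted at about 19° with its far edge up. I'll move it over the tray, near edge just inside the lip.

drive_tool(increments="6 0 -10 0 255; 10 0 -20 0 255; 12 0 -25 0 255; 12 0 -25 0 255; 12 0 -21.4 0 255; 6.2 0 -10 0 255; 0 0 0 0 255; 0 10 0 0 255; 0 10 0 0 255; 0 0 0 0 255; 0 0 0 0 255")

```text
time: 10.22
position: [0.5553, -0.0466, 0.0786]
tool_rot: [-1.285, -1.083, 1.083]
ft_force: [0.5, -0.0, -7.9]
grip_width: 0.8
```

```bash
python3 -c "
from h import *
rel(.4995,-.0368,.12,80.3); print(grasp().round(1))
d=get_image('scene'); cv2.imwrite('pics/s8.png',cv2.resize(d['img'][150:250,230:350,::-1],None,fx=6,fy=6,interpolation=cv2.INTER_CUBIC))
d=get_image('top');cv2.imwrite('pics/t8.png',cv2.resize(d['img'][150:250,230:350,::-1],None,fx=6,fy=6,interpolation=cv2.INTER_CUBIC))"
```

```text
t 10.22 pos [ 0.5553 -0.0466  0.0786] yaw 80.24 F [ 0.5  -0.02 -7.92] M [-0.01  0.   -0.01] w 0.8 tilt [ 0. -1. -0.]
shift x,y,z 0.3 -41.4 56.6 turn -0.06
[56.6 -0.3 67.3]
```

View pics/s8.png

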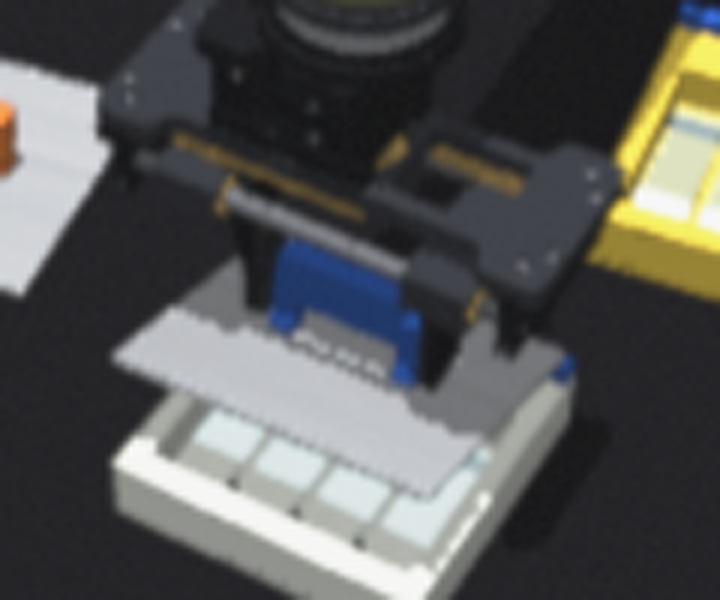

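View pics/t8.png

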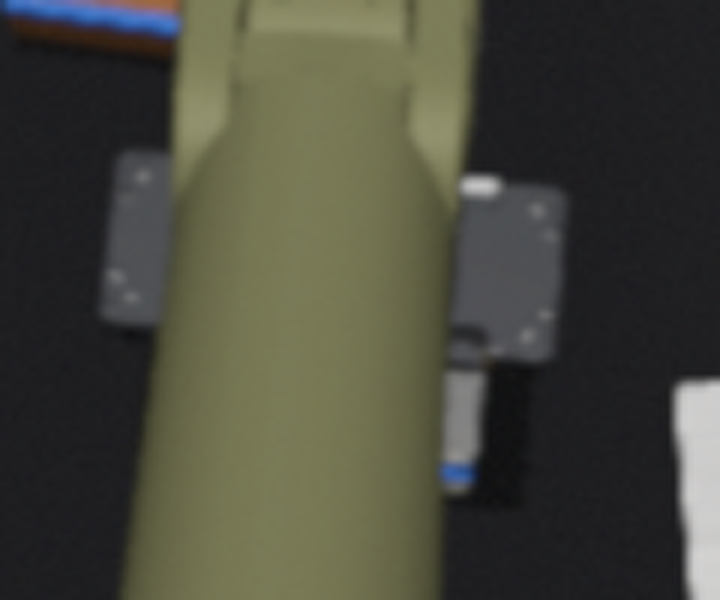

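```bash
python3 -c "
from h import *
d=get_image('top')
for v in (226.5,227.2,228): 
  for z in (.047,.045): print(v,z,tofr(onz(d,[(306,v)],z))[0].round(1))
print('foot px',proj(d,(np.array([[0,-50,10],[0,-65,10],[-8,-60,10],[3,-60,17]])/1e3)@T.T+O).round(1))
d=get_image('scene'); g=grasp()
fitlid(d,[(248.4,208.8),(301.0,232.1)],[(65,-70,-29),(65,70,-30)],g)
fitlid(d,[(248.4,208.8),(301.0,232.1)],[(65,-70,-29),(65,70,-30)],g,0)
"

```

```text
226.5 0.047 [ -1.3 -65.2  17. ]
226.5 0.045 [ -0.9 -65.3  15. ]
227.2 0.047 [ -3.3 -65.4  17. ]
227.2 0.045 [ -2.9 -65.5  15. ]
228 0.047 [ -5.5 -65.6  17. ]
228 0.045 [ -5.2 -65.7  15. ]
foot px [[300.6 226. ]
 [305.8 226.4]
 [303.8 229.1]
 [304.3 224.8]]
tilt 22.8 shift [-1.1  1.4  0. ] res [-0.12 -0.62 -0.31  0.64]
tilt 23.0 shift [-0.  0.  0.] res [-0.88 -0.61 -1.09  0.65]
```

drive_tool(increments="0 0 -4 0 255; 0 4 0 0 255; 0 3 0 0 255; 0 2 0 0 255; 0 0 0 0 255")

```text
time: 11.05
position: [0.5591, -0.0471, 0.0692]
tool_rot: [-1.284, -1.082, 1.083]
ft_force: [-0.1, -0.1, -8.3]
grip_width: 0.799
```

```bash
python3 -c "
from h import *
rel(.4995,-.0368,.12,80.3); print(grasp().round(1))
d=get_image('scene'); cv2.imwrite('pics/s9.png',cv2.resize(d['img'][150:250,230:350,::-1],None,fx=6,fy=6,interpolation=cv2.INTER_CUBIC))
d=get_image('top');cv2.imwrite('pics/t9.png',cv2.resize(d['img'][200:240,280:330,::-1],None,fx=14,fy=14,interpolation=cv2.INTER_CUBIC))"
```

```text
t 11.05 pos [ 0.5591 -0.0471  0.0692] yaw 80.25 F [-0.12 -0.09 -8.29] M [-0.03  0.03 -0.04] w 0.799 tilt [-0.    -1.     0.001]
shift x,y,z 0.1 -50.8 60.4 turn -0.05
[60.4 -0.1 57.9]
```

View pics/s9.png

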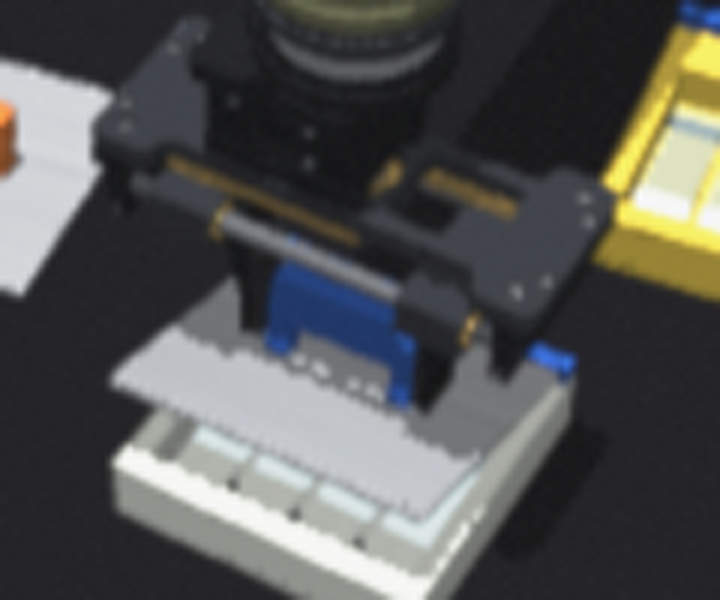

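View pics/t9.png

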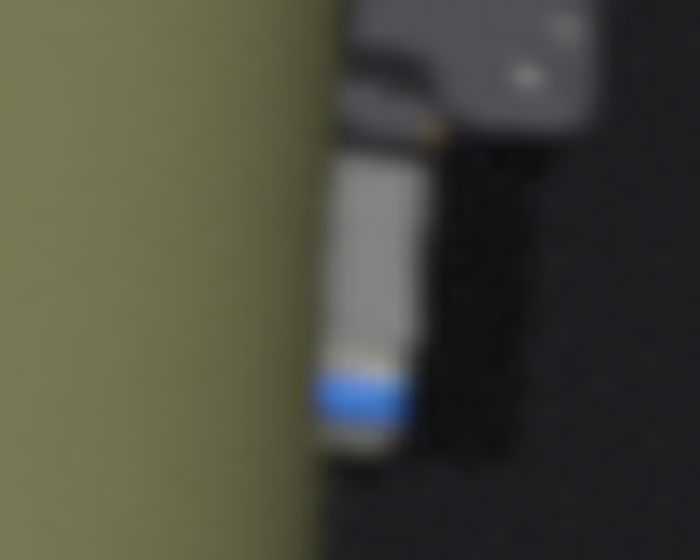

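drive_tool(increments="0 2 0 0 255; 0 1.5 0 0 255; 0 1 0 0 255; 0 0 0 0 255")

```text
time: 11.65
position: [0.5593, -0.0471, 0.0649]
tool_rot: [-1.285, -1.083, 1.083]
ft_force: [0.3, 0.3, -8.1]
grip_width: 0.795
```

drive_tool(increments="0 1 0 0 255; 0 1 0 0 255; 0 0 0 0 255")

```text
time: 12.02
position: [0.5592, -0.0471, 0.0629]
tool_rot: [-1.285, -1.083, 1.083]
ft_force: [0.1, -0.2, -7.5]
grip_width: 0.798
```

drive_tool(increments="0 1 0 0 255; 0 1 0 0 255; 0 0 0 0 255")

```text
time: 12.4
position: [0.56, -0.0472, 0.0617]
tool_rot: [-1.286, -1.084, 1.082]
ft_force: [0.4, 0.1, -3.2]
grip_width: 0.796
```

drive_tool(increments="0 0 1 0 255; 0 0 1 0 255; 0 0 1 0 255; 0 0 0 0 255")

```text
time: 12.9
position: [0.5574, -0.0467, 0.0617]
tool_rot: [-1.286, -1.085, 1.082]
ft_force: [4.3, -0.3, -1.6]
grip_width: 0.803
```

```bash
python3 -c "
from h import *
rel(.4995,-.0368,.12,80.3); print(grasp().round(1))
d=get_image('scene'); cv2.imwrite('pics/s10.png',cv2.resize(d['img'][150:250,230:350,::-1],None,fx=6,fy=6,interpolation=cv2.INTER_CUBIC))
d=get_image('top');cv2.imwrite('pics/t10.png',cv2.resize(d['img'][200:240,280:330,::-1],None,fx=14,fy=14,interpolation=cv2.INTER_CUBIC))"
```

```text
t 12.9 pos [ 0.5574 -0.0467  0.0617] yaw 80.26 F [ 4.35 -0.28 -1.62] M [-0.26 -0.64  0.04] w 0.803 tilt [ 0.    -1.    -0.002]
shift x,y,z 0.0 -58.3 58.7 turn -0.04
[58.7 -0.  50.4]
```

View pics/s10.png

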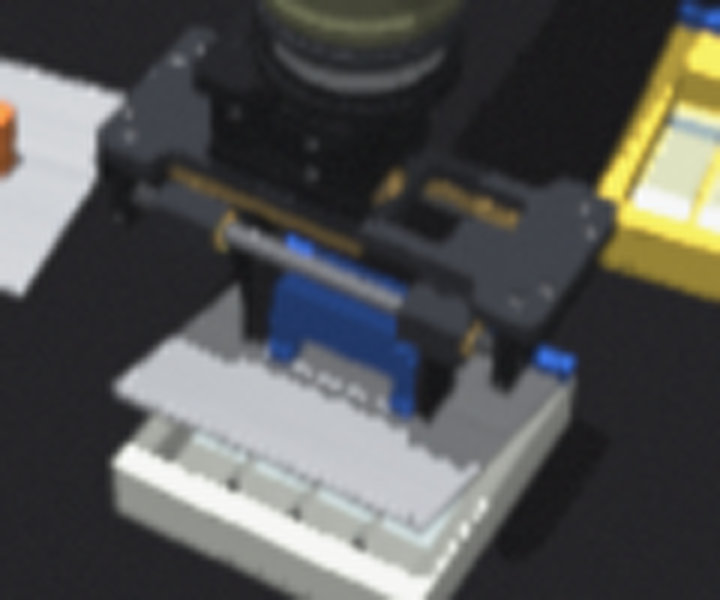

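View pics/t10.png

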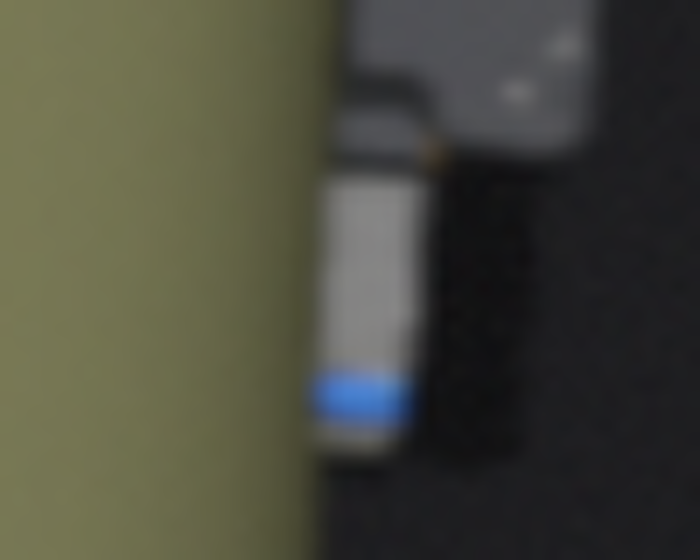

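drive_tool(increments="0 0 1 0 255; 0 0 1 0 255; 0 0 0 0 255")

```text
time: 13.38
position: [0.5563, -0.0466, 0.0621]
tool_rot: [-1.288, -1.086, 1.081]
ft_force: [6.2, -1.7, -0.5]
grip_width: 0.798
```

drive_tool(increments="0 0 0 0 255; 0 1.4 -1.2 0 255; 0 1.4 -1.3 0 255; 0 1.5 -1.2 0 255; 0 1.5 -1.2 0 255; 0 0 0 0 255", squeeze=25)

```text
time: 14.12
position: [0.5603, -0.0473, 0.0556]
tool_rot: [-1.287, -1.084, 1.081]
ft_force: [4.5, -1.2, -2.2]
grip_width: 0.796
```

```bash
python3 -c "
from h import *
rel(.4995,-.0368,.12,80.3); print(grasp().round(1))
d=get_image('scene'); cv2.imwrite('pics/s11.png',cv2.resize(d['img'][150:250,230:350,::-1],None,fx=6,fy=6,interpolation=cv2.INTER_CUBIC))
d=get_image('top');cv2.imwrite('pics/t11.png',cv2.resize(d['img'][200:240,280:330,::-1],None,fx=14,fy=14,interpolation=cv2.INTER_CUBIC))"
```

```text
t 14.12 pos [ 0.5603 -0.0473  0.0556] yaw 80.22 F [ 4.51 -1.21 -2.2 ] M [-0.18 -0.98 -0.06] w 0.796 tilt [ 0.    -1.    -0.002]
shift x,y,z 0.1 -64.4 61.7 turn -0.08
[61.7 -0.1 44.3]
```

View pics/s11.png

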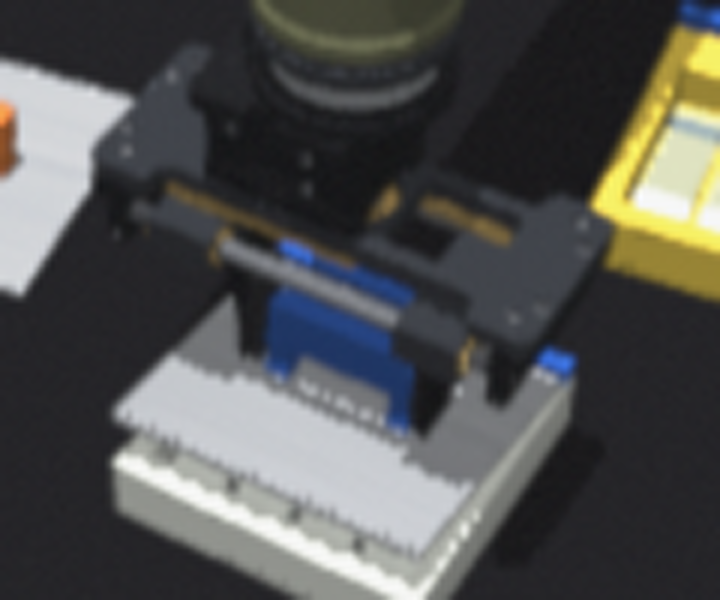

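View pics/t11.png

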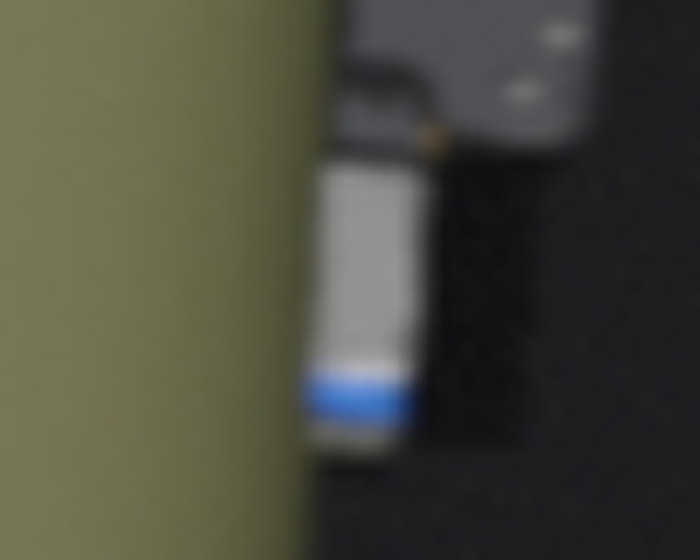

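drive_tool(increments="0 1.5 -1 0 255; 0 1.5 -1 0 255; 0 1.6 -1 0 255; 0 1.6 -1 0 255; 0 1.6 -0.9 0 255; 0 1.6 -0.8 0 255; 0 1 -0.5 0 255; 0 0 0 0 255")

```text
time: 15.22
position: [0.5651, -0.0482, 0.0446]
tool_rot: [-1.285, -1.082, 1.083]
ft_force: [4.4, -1.8, -3.1]
grip_width: 0.799
```

```bash
python3 -c "
from h import *
rel(.4995,-.0368,.12,80.3); print(grasp().round(1))
d=get_image('scene'); cv2.imwrite('pics/s12.png',cv2.resize(d['img'][150:250,230:350,::-1],None,fx=6,fy=6,interpolation=cv2.INTER_CUBIC))
d=get_image('top');cv2.imwrite('pics/t12.png',cv2.resize(d['img'][200:240,280:330,::-1],None,fx=14,fy=14,interpolation=cv2.INTER_CUBIC))"
```

```text
t 15.22 pos [ 0.5651 -0.0482  0.0446] yaw 80.24 F [ 4.41 -1.77 -3.05] M [-0.33 -0.75  0.02] w 0.799 tilt [-0.    -1.     0.001]
shift x,y,z 0.2 -75.4 66.6 turn -0.06
[66.6 -0.2 33.3]
```

View pics/s12.png

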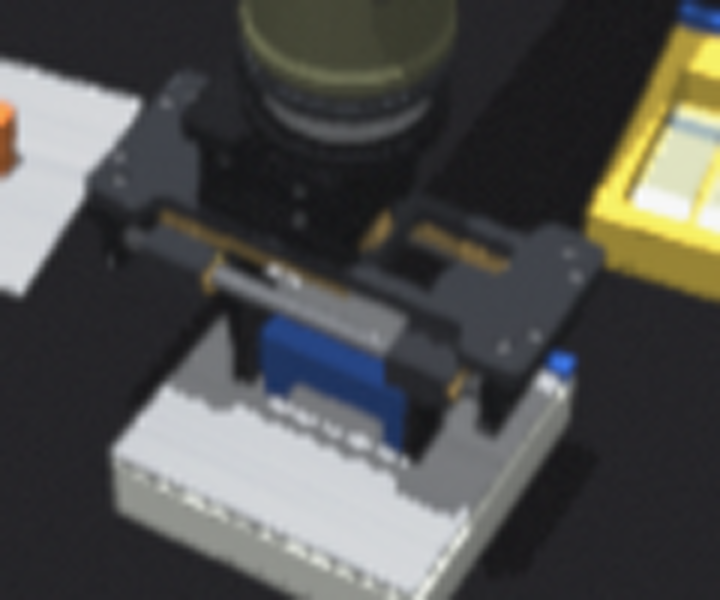

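View pics/t12.png

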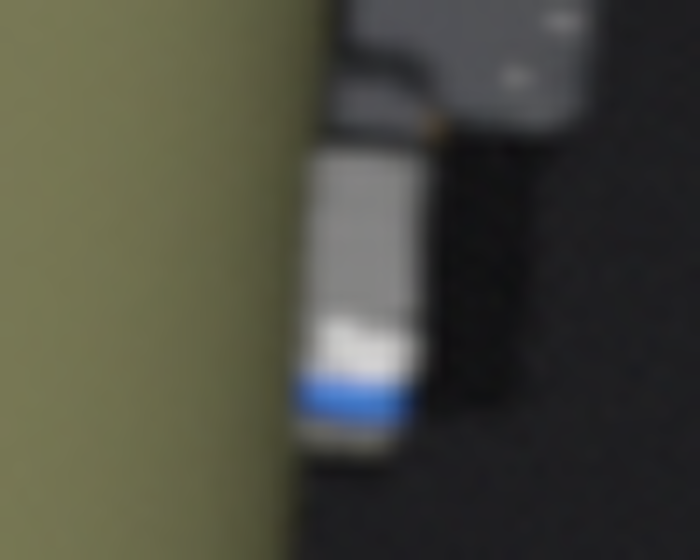

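drive_tool(increments="0 1 -0.3 0 255; 0 1 0 0 255; 0 0.5 0 0 255; 0 0 0 0 255")

```text
time: 15.82
position: [0.5656, -0.0483, 0.0434]
tool_rot: [-1.284, -1.083, 1.083]
ft_force: [-0.3, -2.0, 6.1]
grip_width: 0.804
```

```bash
python3 -c "
from h import *
rel(.4995,-.0368,.12,80.3); print(grasp().round(1))
d=get_image('scene'); cv2.imwrite('pics/s13.png',cv2.resize(d['img'][180:260,240:340,::-1],None,fx=7,fy=7,interpolation=cv2.INTER_CUBIC))
"
```

```text
t 15.82 pos [ 0.5656 -0.0483  0.0434] yaw 80.26 F [-0.34 -1.96  6.12] M [-0.35  0.14  0.04] w 0.804 tilt [ 0. -1.  0.]
shift x,y,z 0.2 -76.6 67.1 turn -0.04
[67.1 -0.2 32.1]
```

View pics/s13.png

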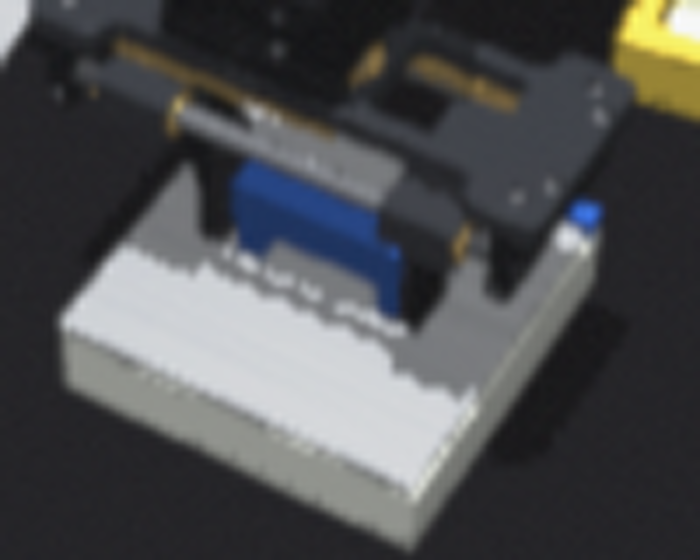

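The lid is flat on the tray, with a force reversal at contact. I'll ease off the pressure, open, and retreat straight up.

drive_tool(increments="0 -0.6 0 0 255; 0 0 0 0 150; 0 0 0 0 0; 0 0 0 0 0; 0 0 0 0 0; 0 -10 0 0 0; 0 -20 0 0 0; 0 -30 0 0 0; 0 -40 0 0 0; 0 -30 0 0 0; 30 -20 30 0 0; 50 0 40 0 0; 60 0 20 0 0; 60 0 0 0 0; 60 0 0 0 0; 0 0 0 0 0", squeeze=5)

```text
time: 17.88
position: [0.5207, 0.2276, 0.1931]
tool_rot: [-1.279, -1.09, 1.088]
ft_force: [0.5, -1.5, 0.4]
grip_width: 1.001
```

```bash
python3 -c "
from h import *
rel(.4995,-.0368,.12,80.3); print(grasp().round(1))
d=get_image('scene'); cv2.imwrite('pics/s14.png',cv2.resize(d['img'][180:260,240:340,::-1],None,fx=7,fy=7,interpolation=cv2.INTER_CUBIC)); cv2.imwrite('pics/s14f.png',d['img'][:,:,::-1])
d=get_image('top'); cv2.imwrite('pics/t14.png',cv2.resize(d['img'][165:245,240:340,::-1],None,fx=7,fy=7,interpolation=cv2.INTER_CUBIC))
"
```

```text
t 17.88 pos [0.5207 0.2276 0.1931] yaw 80.76 F [ 0.5  -1.47  0.37] M [-0.06  0.01  0.02] w 1.001 tilt [ 0.002 -1.     0.001]
shift x,y,z -264.1 73.1 -23.7 turn 0.46
[-23.7 264.1 181.8]
```

View pics/s14.png

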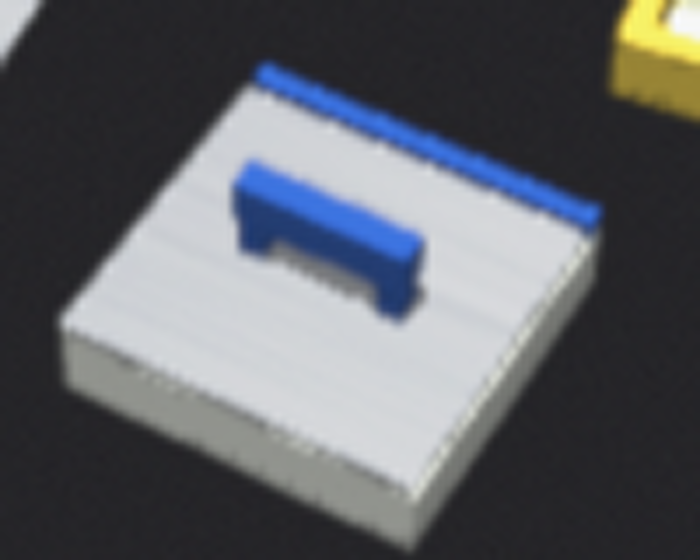

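View pics/t14.png

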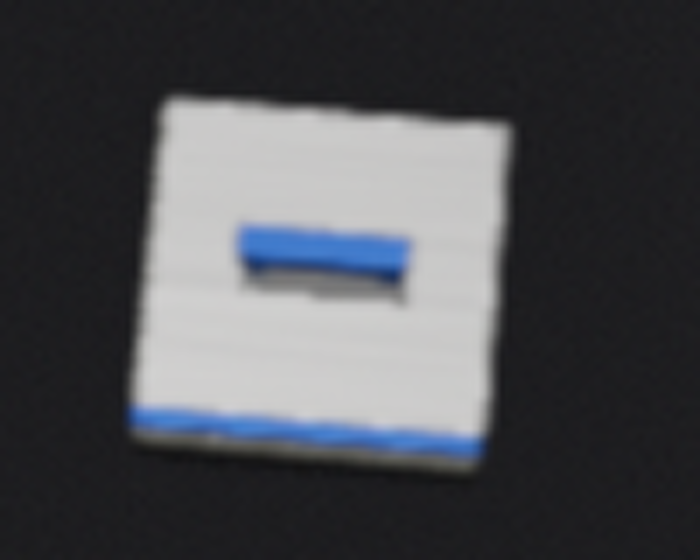

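View pics/s14f.png

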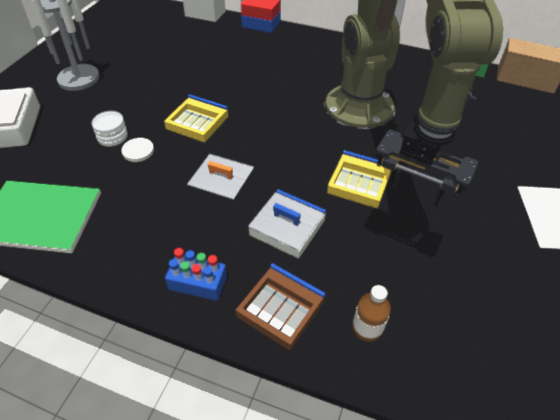

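The lid lies flat and square against the lip. The spare lid and bottle haven't moved. One numeric check before handing in.

```bash
python3 - <<'E'
from h import *
for n,b in(("top",(268,190,305,212)),("scene",(270,200,303,228))):
    d=get_image(n); H,S,V=masks(d)
    q,c,a=comp((H>100)&(H<130)&(S>120)&(V>140),b); uv=np.argwhere(q)[:,::-1]; w=onz(d,uv,.072)
    t=tofr(w)[:,:2].astype(np.float32); print(n,"handle top in tray frame",cv2.minAreaRect(t),a)
    xs,ys,im=ortho(d,O[:2],A,.035,(-.02,.15),(-.09,.09))
    for lab,m in(("-55",(ys>-.062)&(ys<-.048)),("55",(ys>.048)&(ys<.062))): print(" x",lab,edges(xs,im[:,m].mean(1)[:,0],3))
    for lab,m in(("15",(xs>.01)&(xs<.02)),("110",(xs>.1)&(xs<.12))): print(" y",lab,edges(ys,im[m].mean(0)[:,0],4))
E
```

```text
top handle top in tray frame ((63.18964385986328, -2.775012969970703), (11.631001472473145, 62.09446716308594), 0.3310757875442505) 94
 x -55 [(np.float64(-15.5), np.float64(7.0)), (np.float64(-8.5), np.float64(-4.9)), (np.float64(-1.5), np.float64(11.0)), (np.float64(131.5), np.float64(-16.1))]
 x 55 [(np.float64(-14.5), np.float64(7.8)), (np.float64(0.0), np.float64(12.6)), (np.float64(130.5), np.float64(-14.9))]
 y 15 [(np.float64(-73.0), np.float64(13.0)), (np.float64(70.5), np.float64(-14.0))]
 y 110 [(np.float64(-74.0), np.float64(12.4)), (np.float64(71.5), np.float64(-12.8))]
scene handle top in tray frame ((67.97279357910156, 0.6527481079101562), (13.813193321228027, 67.33587646484375), 0.32557234168052673) 125
 x -55 [(np.float64(0.5), np.float64(12.9)), (np.float64(131.5), np.float64(-8.5))]
 x 55 [(np.float64(0.5), np.float64(13.1)), (np.float64(131.0), np.float64(-9.6))]
 y 15 [(np.float64(-71.0), np.float64(16.0)), (np.float64(74.0), np.float64(-13.3)), (np.float64(79.5), np.float64(-8.5)), (np.float64(80.0), np.float64(-8.5))]
 y 110 [(np.float64(-70.5), np.float64(16.7)), (np.float64(68.5), np.float64(-4.9)), (np.float64(73.5), np.float64(-11.5)), (np.float64(82.0), np.float64(-10.1))]
```

```bash
python3 -c "
from bench import *
print(workorder.close_job())"
```

```text
the job is handed in; nothing more can be done
None
```

The blue-handled lid now lies flat on the white tray against the blue lip, released, and the job is handed in at about 18 s of the 43 s allowed.

**How it was done**
- I gripped the handle bar by its two ends so the lid could pivot in the fingers.
- The tool cannot tilt, so I pressed the lid's far part down on the tray's own blue lip. That tilted the lid to roughly 19°, with the far edge about 4 cm up.
- I rested the near edge on the ledge. The vertical force dropped from about 8 N to 3 N on contact.
- I slid the edge back to the lip, pivoted the lid down in small arc steps to flat, eased off the pressure, opened the fingers and backed away.

**Last checks**
- **Squareness:** the handle is about 0.3° off the tray's axes. The blue lip is visible along its whole length, and the lid's far edge is at 130–131 mm, level with the tray's far wall.
- **Position along the tray:** the two cameras disagree slightly. The handle middle reads 63 mm from the top camera and 68 mm from the scene camera. The mean of about 65.6 mm is at the low end of the 65–75 mm target, and the arm's own reading was 67 mm.
- **Surroundings:** in the last scene picture the orange lid and bottle look unmoved, judged by eye. The highest force I read at the wrist was about 9 N.

**Less certain**
- **Tilt angle:** picture fits gave 18–20° before the move over the tray, and one gave about 23° just after it. The contact height agreed with about 19°.
- **Gap at the lip:** the gap while the lid rested on the ledge is known only to a few millimetres.

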